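# Steady the rocking bench scale

### The arm

A 6-joint arm with a two-finger parallel gripper is mounted at the origin on the work surface. World frame = base frame: x ahead of the robot, y to its left, z up, the work surface at z = 0. Lengths are in m, angles in degrees, forces in N, time in s.
With the tool pointing down it reaches from about 0.4 to 0.825 m from the base axis. Payload 7 kg.
Tool frame: the origin (TCP) lies on the centre line of the jaws, within the pads' length; the fingertips stand 19 mm ahead of it and the grasp point (between the pads) is the TCP; z points along the fingers, y is the line along which they close (so a half turn about z gives the same grasp; the last joint's range is limited). The gripper opens to 88 mm and grips with 3 to 60 N. Pads are 19 mm wide; open, the fingers measure 130 mm over their backs; the gripper's body (78 mm by 193 mm) begins 47 mm behind the grasp point.
Start: joints at [-48.466, 20.546, 0.682, 0, -70.136, -16.507], TCP at [0.286, -0.612, 0.246] pointing down, gripper open.
Joint ranges: [-176.03, 176.03], [-82.01, 121.73], [-58.28, 71.71], [-173.87, 95.51], [-174.79, -0.11], [-173.66, 173.66]. Speed limits (degrees/s): [136.94, 136.94, 172.46, 180, 180, 180].

### API

Orientations are given as [roll, pitch, yaw] about the fixed x, y, z axes, in that order (R = Rz(yaw) Ry(pitch) Rx(roll)).
In Python, from plant import get_state, capture, close_job gives the robot as it stands.
- The arm moves only by the tool apply_moves, never from a script. Its argument "targets" is a list of rows, each a list of 7 numbers: the opening, from 0 (shut) to 1 (fully open), then the shift along the tool's x, y, z normalised to -1 to 1, where 1 is 1000 mm, then the turn, a rotation vector about the tool's x, y, z normalised to -1 to 1, where 1 is 90 degrees. In form: [[claw, tx, ty, tz, ax, ay, az], ...]. A call has 1 to 20 rows; each row shifts and turns the commanded pose from where the row before left it, along the tool's axes as they then stand; what a row does not reach is not made up. A row lasts 1/12 s, in which the tool goes at most 41.7 mm and 7.16 degrees, less where a joint would pass 70% of its speed; a pose out of reach is approached as far as the arm can. A call with a number of a shift or a turn outside -1 to 1 is refused whole. A call with a gripper value outside its range is refused whole. The fingers move at their own pace and stop on an object; "newtons" is the grip in N (left out, the last holds). Time passes only in rows, so rows that do not move let the fingers close. It gives the time, the measured TCP pose, the force, the opening and the grip force at its end, in the units of the state.
- get_state(): the state, without advancing time (a new reading comes with each control period).
- capture(name): name is "scene" or "top" or "wrist"; returns a dict with "frame" (384x512x3 uint8, red, green, blue), "range_z" (384x512 float32, m along the optical axis (not along the pixel's ray), 0 where there is no reading), "camera_matrix" (3x3 intrinsics, pixels), "T" (4x4, takes a point from camera to world coordinates). Camera axes: x right, y down, z forward; pixel columns grow to the right and rows downward; lengths in m; the calibration is good to about 2 mm. A picture is of the moment at which its call begins.
- close_job(): hands the job in; it is judged then, once.
The state is a dict: "time_s": time; "joints": joint angles; "qd": joint speeds; "joint_torque": joint torques, N m; "tcp_pos": TCP position; "eef_rot": TCP orientation; "contact_force": force on the tool from outside, world axes, zero at the start; "moment": the same for the moment, N m; "gripper_width": finger opening in m; "gripper_force": force on a finger pad.
Only numpy, scipy, OpenCV 4.12 (cv2) and the standard library are available. Lean on these libraries where they do the work, as an engineer would, in place of code of your own. Each camera call takes 0.05 s, during which the arm holds its last target. There are 200 camera calls.

### The job

The bench scale (the one with the round steel pan) rocks on the shelf because its front left foot, as seen from the robot, is wound up off the boards. Turn the wing screw above that foot clockwise, seen from above, until all four feet share the load, which is when the wing lies in line with the scale's left side edge, then let go. Leave the scale about where it stands and do not disturb the tag press, which has a wing like it.

Things in the scene. Friction and masses are not known exactly. Their poses are not given: they have to be found in the camera images.
- scale: Loose bench scale, 2.2 kg: grey plate 170 x 150 mm, top 48 mm high, a 40 mm round ear per corner; round steel pan (diameter 100, top 84 high) at the centre, display box (70 wide, top 73 high) at mid front. Origin: centre of underside, shelf level; x front to back (away from robot), y left, z up. Wing screw axis at x -95, y +85 mm (front left ear); other three feet are fixed. Feet sag 1 to 2 mm.
- scale_foot: Rubber foot under the wing screw at the scale's front left corner, a disc of 30 mm diameter and 14 mm height. Origin: centre of its underside, on the screw's axis; axes parallel to the scale's. It moves up and down with the screw without turning.
- scale_wing (a joint): Wing screw angle, rad, clockwise from above, stops 0 and 2.6. Steel wing: upright bar 44 long, 10 thick, 24 mm high, middle 74 mm up at 0. Its long way lies (1.2 - value) rad counter-clockwise of the scale's x. Wing and foot sink 4 mm per rad. Starts at 0 to 0.35, foot in the air; feet share evenly at 1.2 (wing parallel to side edge), too little below 0.9, too much above 1.55. Friction 0.08 N m.
- press: Bystander: grey tag press, 2.6 kg, plate of the same size, with a block, an arm and a small lever up to 116 mm high over it and a fixed wing like the scale's at its front left corner. Stands firm. Origin: centre of its underside, axes as for the scale. Scale and press may stand left or right.

How it is judged (in metres and radians):
At the end, for the whole second after the job is handed in: The scale's wing screw has been turned clockwise (to more than 0.75 rad) so that the foot under it carries between 1.2 and 10 N, that is, it bears and lifts none of the other three feet; the scale is within 2 degrees of level, at rest and within 40 mm of where it stood (contact force between scale_foot and anything else between 1.2 and 10 N and value of joint scale_wing above 0.75 rad and angle between scale's own z axis and vertical below 0.03 rad and distance of scale from where it was at the start of the episode below 0.04 m and linear speed of scale below 0.02 m/s); the robot touches nothing.
It fails at once if the tag press is pushed more than 15 mm (distance of press from where it was at the start of the episode above 0.015 m).
It also fails if it takes over 35 s, if anything falls off the work surface, if the arm or the gripper's body presses on something with over 40 N, if the wrist force passes 120 N, or if a joint passes its speed limit or range.

## Working session

There is one attempt and no reset: what is moved stays moved. The work goes in short steps, Python scripts to look and compute and a tool call to move; the robot and the scene stay as the last step left them, time stands still between calls to the robot, and variables do not carry over. Pictures are saved under pics/ and viewed, at most 10 in all, crops included, and the job is handed in when it is done.

Besides the shell and the picture viewer there is one more tool, called after "Emit:" as name(argument=value, ...), one argument or row to a line, values as JSON. apply_moves: Moves the arm, as the interface text tells. Scaled input: -1 to 1 covers 1000 mm each way for a shift and 90 degrees each way for a turn. Its arguments: {"type":"object","properties":{"targets":{"type":"array","items":{"type":"array","items":{"type":"number"}}},"newtons":{"type":"number"}},"required":["targets"]}

```bash
mkdir -p pics && python3 - <<'E'
from plant import *
import cv2,numpy as np
for n in("top","scene"):
    c=capture(n);cv2.imwrite(f"pics/{n}0.png",c["frame"][:,:,::-1]);np.savez(f"{n}0.npz",**c)
    print(n,c["T"].round(3).tolist(),c["camera_matrix"].round(1).tolist())
print(get_state())
E
```

```text
top [[-0.008, -0.99, 0.144, 0.396], [-1.0, 0.008, 0.001, 0.06], [-0.003, -0.144, -0.99, 0.737], [0.0, 0.0, 0.0, 1.0]] [[368.4, 0.0, 259.7], [0.0, 368.4, 191.4], [0.0, 0.0, 1.0]]
scene [[0.791, 0.322, -0.521, 0.973], [0.612, -0.412, 0.675, -0.578], [0.003, -0.852, -0.523, 0.557], [0.0, 0.0, 0.0, 1.0]] [[477.0, 0.0, 263.4], [0.0, 477.0, 198.0], [0.0, 0.0, 1.0]]
{'time_s': 0.1, 'joints': array([-4.84664156e+01,  2.05880873e+01,  6.38157644e-01, -1.85199776e-02,
       -7.01370559e+01, -1.65071160e+01]), 'qd': array([-0.04820783, -0.02650068,  0.07731352,  0.11556645,  0.02178067,
        0.017039  ]), 'joint_torque': array([-3.07535149e-03, -5.84161770e+01,  2.93749666e+01,  7.01547101e+00,
        1.01625390e-02, -5.44839634e-05]), 'tcp_pos': array([ 0.28534952, -0.61124902,  0.24469879]), 'eef_rot': array([ 1.79911652e+02, -8.02473317e-03, -1.54979831e+02]), 'contact_force': array([ 0.18482611,  0.20437078, -0.36845273]), 'moment': array([ 0.0107801 , -0.04840086, -0.02290374]), 'gripper_force': 0.0, 'gripper_width': 0.08762374233018387}
```

View pics/top0.png

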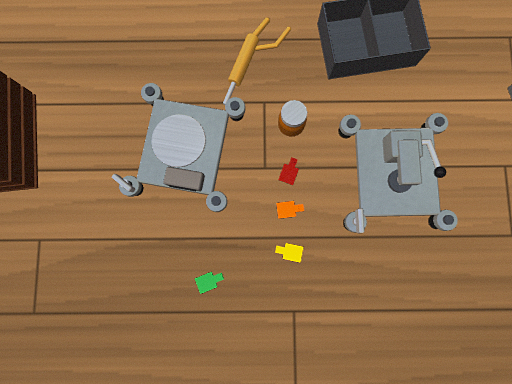

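View pics/scene0.png

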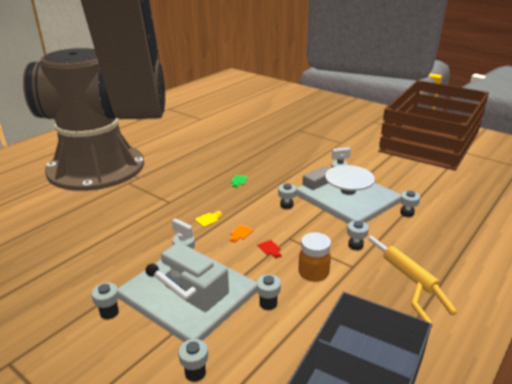

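The top view shows the scale on the left: pan at about (178,140), its wing at (122,183), ears at (151,92), (235,107) and (216,201). The press is on the right, its wing at (361,221). Next I measure these.

```bash
cat > h.py <<'E'
import numpy as np,cv2
def cloud(c):
    K,T,z=c["camera_matrix"],c["T"],c["range_z"]
    v,u=np.mgrid[:z.shape[0],:z.shape[1]]
    p=np.stack([(u-K[0,2])/K[0,0]*z,(v-K[1,2])/K[1,1]*z,z],-1)
    P=p@T[:3,:3].T+T[:3,3]; P[z==0]=np.nan
    return P
E
python3 - <<'E'
from h import *
c=np.load("top0.npz");P=cloud(c)
def at(u,v):print((u,v),P[v-1:v+2,u-1:u+2].reshape(-1,3).mean(0).round(4))
for q in[(151,92),(235,107),(216,201),(131,187),(178,140),(185,179)]:at(*q)
# pan
m=np.zeros(P.shape[:2],bool);m[105:175,145:212]=1
m&=(P[...,2]>.076)&(P[...,2]<.095)
q=P[m].astype(np.float32);(cx,cy),r=cv2.minEnclosingCircle(q[:,:2]);print("pan",cx,cy,r,q[:,2].mean())
# wing
m=np.zeros(P.shape[:2],bool);m[165:200,105:145]=1
m&=(P[...,2]>.065)
q=P[m].astype(np.float32);print("wing",len(q),q.mean(0),q.max(0),q.min(0),cv2.minAreaRect(q[:,:2]))
# plate
m=np.zeros(P.shape[:2],bool);m[85:210,130:240]=1
m&=(P[...,2]>.04)&(P[...,2]<.054)
g=c["frame"]
print("plate",cv2.minAreaRect(P[m][:,:2].astype(np.float32)))
s=cv2.resize(g[160:205,95:245,::-1],None,fx=5,fy=5,interpolation=2);cv2.imwrite("pics/crop.png",s)
E
```

```text
(151, 92) [0.6934 0.2716 0.0527]
(235, 107) [0.6609 0.1072 0.0534]
(216, 201) [0.4777 0.1426 0.0522]
(131, 187) [0.5015 0.294  0.0776]
(178, 140) [0.5872 0.2096 0.0827]
(185, 179) [0.5165 0.1976 0.0713]Traceback (most recent call last):
  File "<stdin>", line 8, in <module>
cv2.error: OpenCV(4.12.0) /io/opencv/modules/imgproc/src/shapedescr.cpp:201: error: (-215:Assertion failed) count >= 0 && (depth == CV_32F || depth == CV_32S) in function 'minEnclosingCircle'
```

```bash
python3 - <<'E'
from h import *
c=np.load("top0.npz");P=cloud(c);g=c["frame"]
for n,(a,b,d,e),lo,hi in[("pan",(105,175,145,212),.076,.095),("wing",(165,200,105,145),.066,.1)]:
    m=np.zeros(P.shape[:2],bool);m[a:b,d:e]=1
    m&=(P[...,2]>lo)&(P[...,2]<hi)
    q=np.ascontiguousarray(P[m],dtype=np.float32);xy=np.ascontiguousarray(q[:,:2])
    print(n,len(q),q.mean(0),q.max(0),cv2.minEnclosingCircle(xy),cv2.minAreaRect(xy),cv2.fitLine(xy,cv2.DIST_L2,0,.001,.001).ravel())
cv2.imwrite("pics/crop.png",cv2.resize(g[160:205,95:245,::-1],None,fx=5,fy=5,interpolation=2))
E
```

```text
pan 2238 [0.58687603 0.20958675 0.08235467] [0.637466   0.25948793 0.08559065] ((0.5877856612205505, 0.20996274054050446), 0.04999709129333496) ((0.587690532207489, 0.2100062072277069), (0.09859727323055267, 0.09857010841369629), 55.83490753173828) [0.87535894 0.48347366 0.58687586 0.2095869 ]
wing 169 [0.50945145 0.3085764  0.0803481 ] [0.5257954  0.32787567 0.08567401] ((0.5102575421333313, 0.3103421926498413), 0.02193879336118698) ((0.5101236701011658, 0.31046661734580994), (0.043677352368831635, 0.014040722511708736), 47.11725997924805) [0.62991303 0.7766657  0.50945145 0.30857643]
```

View pics/crop.png

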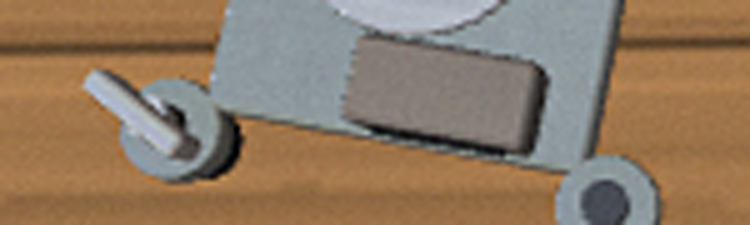

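The crop shows the wing from about (95,80) to (180,150), mounted on the ear at (175,130). In world coordinates it is centred near (0.510, 0.310), about 50° from x. The scale yaw is about -11°. I'm moving over it.

Emit:
apply_moves(
  targets=[
    [0.5,-0.0198,0.0246,0,0,0,0],
    [0.5,-0.0198,0.0246,0,0,0,0],
    [0.5,-0.0198,0.0246,0,0,0,0],
    [0.5,-0.0198,0.0246,0,0,0,0],
    [0.5,-0.0198,0.0246,0,0,0,0],
    [0.5,-0.0198,0.0246,0,0,0,0],
    [0.5,-0.0198,0.0246,0,0,0,0],
    [0.5,-0.0198,0.0246,0,0,0,0],
    [0.5,-0.0198,0.0246,0,0,0,0],
    [0.5,-0.0198,0.0246,0,0,0,0],
    [0.5,-0.0198,0.0246,0,0,0,0],
    [0.5,-0.0198,0.0246,0,0,0,0],
    [0.5,-0.0198,0.0246,0,0,0,0],
    [0.5,-0.0198,0.0246,0,0,0,0],
    [0.5,-0.0198,0.0246,0,0,0,0],
  ],
)

```text
time_s: 1.35
tcp_pos: [0.3983, -0.1501, 0.2455]
eef_rot: [180.0, 0.0, -155.0]
contact_force: [0.4, -0.5, -0.5]
gripper_width: 0.0438
gripper_force: 0.0
```

Emit:
apply_moves(
  targets=[
    [0.5,-0.0198,0.0246,0,0,0,0],
    [0.5,-0.0198,0.0246,0,0,0,0],
    [0.5,-0.0198,0.0246,0,0,0,0],
    [0.5,-0.0198,0.0246,0,0,0,0],
    [0.5,-0.0198,0.0246,0,0,0,0],
    [0.5,-0.0198,0.0246,0,0,0,0],
    [0.5,-0.0198,0.0246,0,0,0,0],
    [0.5,-0.0198,0.0246,0,0,0,0],
    [0.5,-0.0198,0.0246,0,0,0,0],
    [0.5,-0.0198,0.0246,0,0,0,0],
    [0.5,-0.0198,0.0246,0,0,0,0],
    [0.5,-0.0198,0.0246,0,0,0,0],
    [0.5,-0.0198,0.0246,0,0,0,0],
    [0.5,-0.0198,0.0246,0,0,0,0],
    [0.5,-0.0198,0.0246,0,0,0,0],
    [0.5,0,0,0,0,0,-0.058],
    [0.5,0,0,0,0,0,-0.058],
    [0.5,0,0,0,0,0,-0.058],
    [0.5,0,0,0,0,0,-0.058],
    [0.5,0,0,0,0,0,-0.058],
  ],
)

```text
time_s: 3.02
tcp_pos: [0.5113, 0.3084, 0.245]
eef_rot: [180.0, -0.1, -128.6]
contact_force: [-0.5, -0.4, -0.6]
gripper_width: 0.0436
gripper_force: 0.0
```

```bash
python3 - <<'E'
from plant import *
from h import *
c=capture("wrist");cv2.imwrite("pics/w1.png",c["frame"][:,:,::-1]);np.savez("w1.npz",**c)
s=get_state();print(s["time_s"],s["tcp_pos"],s["eef_rot"],s["joints"])
P=cloud(c)
m=(P[...,2]>.076)&(P[...,2]<.095)&(np.hypot(P[...,0]-.51,P[...,1]-.31)<.04)
xy=np.ascontiguousarray(P[m][:,:2],dtype=np.float32)
print(len(xy),P[m].max(0),xy.mean(0),cv2.minAreaRect(xy),cv2.fitLine(xy,cv2.DIST_L2,0,.001,.001).ravel())
E
```

```text
3.0667 [0.51135181 0.3082956  0.24504803] [ 1.79991440e+02 -5.51039645e-02 -1.28245844e+02] [ 4.98183734e+01  1.33234087e+01 -9.53617322e+00 -7.26126196e-03
 -6.71957799e+01 -8.80614044e+01]
328 [0.52588166 0.32717737 0.08654833] [0.50933903 0.30857345] ((0.5098738670349121, 0.30930638313293457), (0.04371943324804306, 0.009386416524648666), 51.255287170410156) [0.62507766 0.7805625  0.5093389  0.30857337]
```

View pics/w1.png

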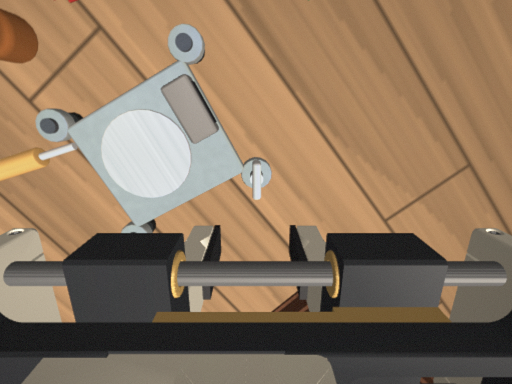

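The wrist view shows the wing at (256,180), upright between the jaws and in line with them. I'm going down and gripping it.

Emit:
apply_moves(
  targets=[
    [0.5,0,0.0015,0.02,0,0,0],
    [0.5,0,0,0.025,0,0,0],
    [0.5,0,0,0.025,0,0,0],
    [0.5,0,0,0.025,0,0,0],
    [0.5,0,0,0.025,0,0,0],
    [0.5,0,0,0.02,0,0,0],
    [0.5,0,0,0.015,0,0,0],
    [0.5,0,0,0.01,0,0,0],
    [0.5,0,0,0,0,0,0],
  ],
  newtons=15,
)

```text
time_s: 3.82
tcp_pos: [0.5093, 0.3083, 0.0781]
eef_rot: [180.0, -0.2, -129.0]
contact_force: [-0.7, -0.1, 0.2]
gripper_width: 0.0437
gripper_force: 0.0
```

Emit:
apply_moves(
  targets=[
    [0,0,0,0,0,0,0],
    [0,0,0,0,0,0,0],
    [0,0,0,0,0,0,0],
    [0,0,0,0,0,0,0],
    [0,0,0,0,0,0,0],
    [0,0,0,0,0,0,0],
  ],
  newtons=15,
)

```text
time_s: 4.32
tcp_pos: [0.5105, 0.3097, 0.0812]
eef_rot: [180.0, 0.1, -128.9]
contact_force: [-7.5, 6.4, 5.4]
gripper_width: 0.0102
gripper_force: 15.6
```

Emit:
apply_moves(
  targets=[
    [0,0,0,0.0004,0,0,0.057],
    [0,0,0,0.0003,0,0,0.057],
    [0,0,0,0.0004,0,0,0.057],
    [0,0,0,0.0003,0,0,0.057],
    [0,0,0,0.0004,0,0,0.057],
    [0,0,0,0.0003,0,0,0.057],
    [0,0,0,0,0,0,0],
  ],
)

```text
time_s: 4.9
tcp_pos: [0.5102, 0.3101, 0.0792]
eef_rot: [179.9, 0.0, -160.0]
contact_force: [-4.4, 2.9, 4.8]
gripper_width: 0.01
gripper_force: 16.1
```

Emit:
apply_moves(
  targets=[
    [0,0,0,0.0004,0,0,0.057],
    [0,0,0,0.0003,0,0,0.057],
    [0,0,0,0.0004,0,0,0.057],
    [0,0,0,0.0003,0,0,0.057],
    [0,0,0,0.0004,0,0,0.057],
    [0,0,0,0.0003,0,0,0.057],
    [0,0,0,0,0,0,0],
    [0,0,0,0,0,0,0],
  ],
)

```text
time_s: 5.57
tcp_pos: [0.5104, 0.3103, 0.078]
eef_rot: [179.9, 0.0, 169.6]
contact_force: [-5.7, 1.8, 11.0]
gripper_width: 0.01
gripper_force: 16.9
```

```bash
cat > look.py <<'E'
from plant import *
from h import *
c=capture("top");cv2.imwrite("pics/t2.png",c["frame"][:,:,::-1]);P=cloud(c)
s=get_state();print(s["time_s"],s["tcp_pos"],s["eef_rot"],s["contact_force"],s["moment"],s["gripper_width"])
for q in[(151,92),(235,107),(216,201)]:
    u,v=q
    m=np.zeros(P.shape[:2],bool);m[v-16:v+17,u-16:u+17]=1
    h=cv2.HoughCircles(cv2.cvtColor(c["frame"],7)[v-18:v+19,u-18:u+19],cv2.HOUGH_GRADIENT,1,30,param1=100,param2=8,minRadius=8,maxRadius=13)
    x,y=h[0,0,:2]+[u-18,v-18];print(h[0,0],P[int(round(y)),int(round(x))].round(4))
E
python3 look.py
```

```text
5.6167 [0.51034312 0.31025005 0.07795294] [1.79895675e+02 3.92946729e-02 1.69584542e+02] [-6.26581051  1.58490679 10.89019422] [ 0.52279273  2.2311731  -0.07193219] 0.010000452920504704
[16.5 17.5  8.8] [0.6934 0.2736 0.0526]
[17.5 15.5 10.2] [0.6668 0.1091 0.054 ]
[16.5 17.5 10.2] [0.4795 0.1462 0.0531]
```

Emit:
apply_moves(
  targets=[
    [0.4,0,0,0,0,0,0],
    [0.4,0,0,0,0,0,0],
    [0.4,0,0,0,0,0,0],
    [0.4,0,0,0,0,0,0],
    [0.4,0,0,-0.01,0,0,0],
    [0.4,0,0,-0.02,0,0,0],
    [0.4,0,0,-0.03,0,0,0],
    [0.4,0,0,-0.03,0,0,0],
    [0.4,0,0,-0.03,0,0,0],
    [0.4,0,0,-0.03,0,0,0],
    [0.4,-0.03,0,-0.02,0,0,0],
    [0.4,0.03,0,0,0,0,0],
    [0.4,0,0,0,0,0,0],
  ],
)

```text
time_s: 6.7
tcp_pos: [0.5097, 0.3091, 0.2485]
eef_rot: [179.9, 0.0, 169.4]
contact_force: [-0.8, -0.6, -1.9]
gripper_width: 0.0347
gripper_force: 0.0
```

```bash
python3 look.py && python3 - <<'E'
from plant import *
from h import *
c=capture("wrist");cv2.imwrite("pics/w2.png",c["frame"][:,:,::-1]);P=cloud(c)
m=(P[...,2]>.073)&(P[...,2]<.095)&(np.hypot(P[...,0]-.51,P[...,1]-.31)<.03)
xy=np.ascontiguousarray(P[m][:,:2],dtype=np.float32)
print(len(xy),P[m].max(0),xy.mean(0),cv2.minAreaRect(xy),cv2.fitLine(xy,cv2.DIST_L2,0,.001,.001).ravel())
m=(P[...,2]>.078)&(P[...,2]<.095)&(np.hypot(P[...,0]-.587,P[...,1]-.21)<.06)
q=P[m];A=np.c_[q[:,:2],np.ones(len(q))];print("pan",cv2.minEnclosingCircle(np.float32(q[:,:2])),"tilt",np.linalg.lstsq(A,q[:,2],rcond=None)[0])
E
```

```text
6.75 [0.50979817 0.30899573 0.24764363] [1.79930113e+02 1.06619513e-02 1.69537242e+02] [ 0.32945951 -0.38543415  0.45531206] [-0.12013863  0.00979769 -0.00757162] 0.03512222385749589
[16.5 19.5 11.1] [0.6897 0.2738 0.0517]
[15.5 19.5 12.4] [0.6592 0.113  0.0527]
[18.5 18.5  8.8] [0.4757 0.1425 0.0529]
290 [0.53154356 0.31703585 0.08403933] [0.5089158  0.30947986] ((0.509921133518219, 0.3093843162059784), (0.008342851884663105, 0.04364701732993126), 79.41925048828125) [ 0.9833557  -0.18169086  0.5089157   0.30947995]
pan ((0.5760583281517029, 0.21538718044757843), 0.04774558171629906) tilt [ 0.02765139 -0.0147716   0.07192012]
```

View pics/w2.png

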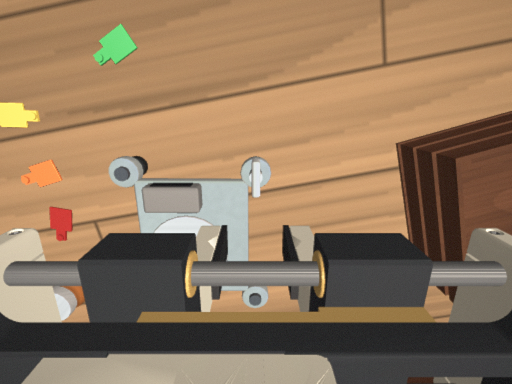

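The wrist view shows the wing at (256,180), parallel to the scale's left edge at column 247. It measures -10.5° against a scale yaw of about -11°. The scale hasn't moved, its ears are level and the gripper is clear, so I'm handing in.

```bash
python3 -c "from plant import *;print(close_job())"
```

```text
the job is handed in; nothing more can be done
None
```

I turned the scale's wing screw clockwise by about 62° until the wing lay parallel to the left side edge, let go and handed the job in. The scale stayed in place and the gripper never went near the tag press; the foot load could not be measured directly, and no verdict came back.

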